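# Set the crimping press four clicks up and confirm

### The arm

A 7-joint arm with a two-finger parallel gripper is mounted at the origin on the work surface. World frame = base frame: x ahead of the robot, y to its left, z up, the work surface at z = 0. Lengths are in m, angles in rad, forces in N, time in s.
With the tool pointing down it reaches from about 0.425 to 0.925 m from the base axis. Payload 6.8 kg.
Tool frame: the origin (TCP) lies on the centre line of the jaws, within the pads' length; the fingertips stand 14 mm ahead of it and the grasp point (between the pads) lies 5 mm behind it (r.nose_length is the distance from the TCP to the fingertips, in m); z points along the fingers, y is the direction in which the jaws open and shut (so a half turn about z gives the same grasp; the last joint's range is limited). The gripper opens to 85 mm and grips with 20 to 120 N. Pads are 22 mm wide; open, the fingers measure 114 mm over their backs; the gripper's body (76 mm by 85 mm) begins 54 mm behind the grasp point. The pads swing forward as they close: fully open they stand 13 mm farther back than shut.
Start: joints at [1.212, 0.477, 0.022, 1.555, -0.011, 1.109, -0.083], TCP at [0.168, -0.654, 0.245] pointing down, gripper open.
Joint ranges: [-2.96, 2.96], [-0.34, 2.1], [-1.41, 1.46], [0.24, 2.44], [-1.37, 4.51], [0.17, 1.92], [-2.96, 2.96]. Speed limits (rad/s): [2.39, 2.39, 3.14, 3.14, 3.14, 3.14, 3.14].

### API

Orientations are given as a rotation vector (axis times angle).
In Python, from bench import r, imaging, look_for, outline_of gives the robot as it stands. The module is installed in compiled form; this text tells all that it offers.
- The arm moves only by the tool carry_out, never from a script. Its arguments are lists of equal length, an entry for each row: "offset": the shift along the tool's x, y, z as a fraction of full scale, a list of three; "turn": the turn, a rotation vector about the tool's x, y, z as a fraction of full scale, a list of three. A call has 1 to 8 rows; each row is the pose to reach, as a shift and turn from the pose commanded when the call began, along the tool's axes at that moment; what a row does not reach only later rows make up. Full scale, the value 1, is 0.5 m for a shift and 1.5 rad for a turn. A row lasts 1/10 s, in which the tool goes at most 50 mm and 8.59 degrees, less where a joint would pass 70% of its speed; a pose out of reach is approached as far as the arm can. A call with a number of a shift or a turn outside -1 to 1 is refused whole. A call with a gripper value outside its range is refused whole. "hand" is the closure, from 0 (fully open) to 1 (shut), set as the call begins (left out, the last holds). The fingers move at their own pace and stop on an object; "force" is the grip in N (left out, the last holds). Time passes only in rows, so rows that repeat a pose let the fingers close. It gives the time, the measured TCP pose, the force and the opening at its end, in the units of the state.
- r.get_obs(): the state, without advancing time (a new reading comes with each control period).
- imaging.grab_frame(name): name is "side" or "top" or "wrist"; returns a dict with "pixels" (420x560x3 uint8, red, green, blue), "fx", "fy", "cx", "cy" (pixels), "R" (3x3) and "t" (3): a world point X has camera coordinates R X + t. Camera axes: x right, y down, z forward; pixel columns grow to the right and rows downward; lengths in m; the calibration is good to about 2 mm. A picture is of the moment at which its call begins. There is no depth.
- r.hand_in(): hands the job in, once; it reports no verdict.
Trained networks look in the newest picture that a camera, given by its name, has taken for a name from the list of things; names that differ only in an ending like _2 or _b are one class to them, and where a whole thing is asked for, a point or a joint stands for the part that bears it (a point fixed in the world has none). Each returns a list of dicts, best first, with "score" (0 to 1); they miss things now and then, are a little off and sometimes report something else, mostly with a low value. They report only what shows in the picture. A call takes as long as a camera call.
- look_for(query, camera): "xyz" ([x, y, z] in m, in the coordinates of the camera as it stood for that picture, good to about 4 mm: the middle of the surface that is visible of it).
- outline_of(query, camera): "region" (420x560 bool, what is visible of it).
The state is a dict: "clock": time; "joints": joint angles; "qvel": joint speeds; "tau": joint torques, N m; "tcp_pos": TCP position; "orientation": TCP orientation; "contact_force": force on the tool from outside, world axes, zero at the start; "moment": the same for the moment, N m; "grip_width": finger opening in m.
Only numpy, scipy, OpenCV 4.12 (cv2) and the standard library are available. Lean on these libraries where they do the work, as an engineer would, in place of code of your own. Each camera call takes 0.05 s, during which the arm holds its last target. There are 200 camera calls.

### The job

On the bench crimping press, push the dial's orange tab round clockwise (seen from above) with a fingertip, exactly four clicks and never past the fourth, without gripping it or forcing it. When it rests in the fourth click stop, press the green key on the deck right down to confirm, then let it go. Do not disturb the terminal block, the relay or the screwdriver.

Things in the scene. Friction and masses are not known exactly. Their poses are not given: they have to be found in the camera images.
- press: Grey bench crimping press with a blue band, a fixed box 220 x 340 x 110 mm (x, y, z of its frame), flat top deck 110 mm above the bench; origin at the centre of its underside on the bench, x and y along its sides. The dial and the green key stand on its deck and both are fixed to it.
- dial_centre (a point): Fixed point on the dial's vertical axis, level with the top of its black disc, 125 mm above the bench. The disc, 96 mm across and 10 mm thick, sits in a fixed white bezel 128 mm across and 4 mm thick, with 12 identical black ticks, one per click stop (30 degrees apart). A metal cap at the axis, 22 mm across, stands 4 mm above the disc.
- tab_top (a point): Middle of the top edge of the dial's orange finger tab, 36 mm out from the axis, 24 mm above the disc; it turns with the dial. The tab is an upright radial fin, 10 mm thick, from 12 to 46 mm off the axis. It starts in a click stop, pointing 60 to 155 degrees counter-clockwise (seen from above) from world +x.
- dial (a joint): Angle of the dial in rad, growing clockwise seen from above: 0 at the start (in a click stop), stops every 0.524 rad (30 degrees) either way, so the fourth click stop is at 2.094. About 3 N at the tab lifts it out of a stop; half-way between two stops it snaps ahead by itself into the next one and rests there.
- key (a joint): Travel of the green key in m, 0 up, 0.006 fully down; a spring lifts it again (5 N at the bottom).
- key_top (a point): Centre of the top face of the round green key, 28 mm across, 132 mm above the bench when up; it rises from a low black housing on the press's deck; pressed straight down.
- terminals: Bystander: loose blue terminal block with white ribs, 52 x 40 x 37 mm, on the press's deck; origin at the centre of its underside.
- relay: Bystander: loose grey relay module with a raised white nose, 60 x 36 x 88 mm, standing on the bench to the left of the press; origin at the centre of its underside.
- screwdriver: Bystander: loose screwdriver with red handle, 190 mm long, 26 mm thick, lying on the bench between the robot and the press; origin under its middle, blade along its x.

How it is judged:
By the outcome, as a careful person would: the job done as asked, in the order asked, and still so for the second after the job is handed in, with the robot touching nothing.
It also fails if it takes over 51 s, if anything falls off the work surface, if the arm or the gripper's body presses on something with over 40 N, if the wrist force passes 120 N, or if a joint passes its speed limit or range.

## Working session

There is one attempt and no reset: what is moved stays moved. The work goes in short steps, Python scripts to look and compute and a tool call to move; the robot and the scene stay as the last step left them, time stands still between calls to the robot, and variables do not carry over. Pictures are saved under pics/ and viewed, about 8 in all and at most 12, crops included, and the job is handed in when it is done.

Besides the shell and the picture viewer there is one more tool, called after "Call:" as name(argument=value, ...) on one line, values as JSON. carry_out: Moves the arm, as the interface text tells. Shift numbers are shares of 0.5 m and turn numbers shares of 1.5 rad, none past 1 either way. Its arguments: {"type":"object","properties":{"offset":{"type":"array","items":{"type":"array","items":{"type":"number","minimum":-1,"maximum":1}}},"turn":{"type":"array","items":{"type":"array","items":{"type":"number","minimum":-1,"maximum":1}}},"hand":{"type":"number"},"force":{"type":"number"}},"required":["offset","turn"]}

```bash
mkdir -p pics; cat > h.py <<'E'
import numpy as np, cv2
from bench import r, imaging, look_for, outline_of
def w(f,p): return np.array(f["R"]).T@(np.array(p)-np.array(f["t"]))
def ray(f,u,v,z):
    R=np.array(f["R"]);c=-R.T@np.array(f["t"]);d=R.T@np.array([(u-f["cx"])/f["fx"],(v-f["cy"])/f["fy"],1]);return c+d*(z-c[2])/d[2]
def px(f,X):
    c=np.array(f["R"])@np.array(X)+np.array(f["t"]);return c[0]/c[2]*f["fx"]+f["cx"],c[1]/c[2]*f["fy"]+f["cy"]
def save(f,n): cv2.imwrite("pics/"+n,f["pixels"][:,:,::-1])
E
python3 - <<'E'
from h import *
np.set_printoptions(precision=3,suppress=True)
for c in ["top","side"]:
    f=imaging.grab_frame(c); save(f,c+"1.png")
    for q in ["press","dial","tab_top","key","key_top","terminals","relay","screwdriver"]:
        l=look_for(q,c); print(c,q,[(round(d["score"],2),w(f,d["xyz"])) for d in l[:2]])
a=cv2.imread("pics/top1.png")
o=r.get_obs();print(o["clock"],o["tcp_pos"],o["orientation"],o["grip_width"],o["contact_force"])
E
```

```text
top press [(0.72, array([0.571, 0.018, 0.111]))]
top dial [(0.7, array([0.565, 0.09 , 0.124]))]
top tab_top [(0.96, array([0.564, 0.092, 0.123]))]
top key [(0.7, array([ 0.583, -0.084,  0.13 ]))]
top key_top [(0.59, array([ 0.579, -0.077,  0.135]))]
top terminals []
top relay [(0.71, array([0.547, 0.273, 0.089]))]
top screwdriver [(0.87, array([ 0.449, -0.065,  0.023]))]
side press [(0.98, array([0.56 , 0.146, 0.112]))]
side dial [(0.72, array([0.567, 0.104, 0.13 ])), (0.41, array([ 0.672, -0.051,  0.145]))]
side tab_top [(0.95, array([0.568, 0.103, 0.125]))]
side key [(0.42, array([ 0.586, -0.071,  0.139]))]
side key_top [(0.58, array([ 0.449, -0.056,  0.027])), (0.44, array([ 0.585, -0.075,  0.133]))]
side terminals [(0.65, array([ 0.67 , -0.052,  0.146]))]
side relay []
side screwdriver [(0.71, array([ 0.444, -0.057,  0.026]))]
0.9 [ 0.168 -0.654  0.245] [3.117 0.393 0.   ] 0.08599351761058706 [ 0.452 -0.13  -0.463]
```

View pics/top1.png

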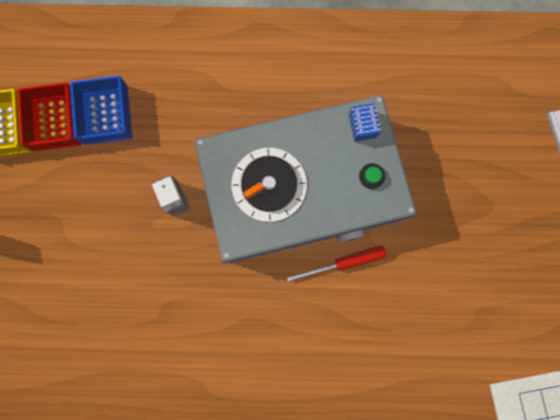

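View pics/side1.png

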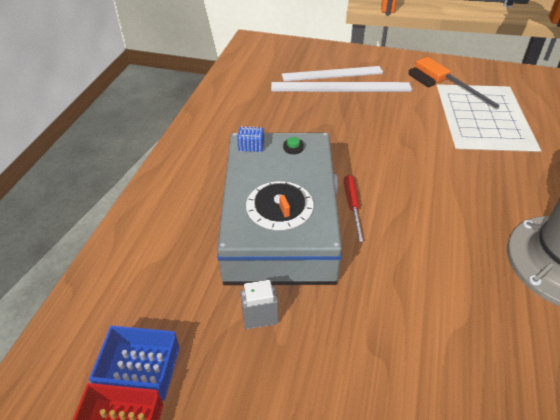

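The top view shows the dial axis at about (269,184), the orange tab pointing left and slightly down at (253,189), and the key at (372,176). The terminal block is at (366,122) and the screwdriver at (360,260). The side view agrees. Next I'll measure the dial centre, the tab and tick angles, and the key.

```bash
cat >> h.py <<'E'
def tabang(f,C,z=0.137):
    h=cv2.cvtColor(f["pixels"],cv2.COLOR_RGB2HSV);m=cv2.inRange(h,(4,150,120),(17,255,255))
    v,u=np.nonzero(m);P=np.array([ray(f,a,b,z) for a,b in zip(u,v)])[:,:2]-C
    P=P[np.hypot(*P.T)<.06]; return P
E
python3 - <<'E'
from h import *
np.set_printoptions(precision=4,suppress=True)
for c in ["top","side"]:
    f=imaging.grab_frame(c); p=f["pixels"]; h=cv2.cvtColor(p,cv2.COLOR_RGB2HSV)
    C0=np.array([.565,.09]); K0=np.array([.583,-.08])
    U,V=np.meshgrid(range(560),range(420))
    W=lambda z:np.stack([*(lambda R,t:( (lambda c,d:(c[:,None,None]+d*(z-c[2])/d[2]))(-R.T@t,np.einsum('ij,jkl->ikl',R.T,np.stack([(U-f["cx"])/f["fx"],(V-f["cy"])/f["fy"],np.ones(U.shape)])))))(np.array(f["R"]),np.array(f["t"]))],-1)
    P=W(.114)[...,:2]
    m=(h[...,1]<40)&(h[...,2]>175)&(np.hypot(*np.moveaxis(P-C0,-1,0))<.085)
    n,l,s,_=cv2.connectedComponentsWithStats(m.astype(np.uint8))
    hull=cv2.convexHull(np.argwhere(m)[:,::-1].astype(np.int32)).astype(np.float32)
    H=np.array([ray(f,u,v,.114)[:2] for u,v in hull[:,0]],np.float32)
    (cx,cy),rad=cv2.minEnclosingCircle(H); e=cv2.fitEllipse(H*1000)
    print(c,"bezel",cx,cy,rad,e, H.min(0),H.max(0))
    C=np.array(e[0])/1000
    for z in (.130,.137,.149):
        T=tabang(f,C,z); mu=T.mean(0); w_,v_=np.linalg.eigh(np.cov(T.T)); print(z,len(T),mu,np.degrees(np.arctan2(mu[1],mu[0])),np.degrees(np.arctan2(v_[1,1],v_[0,1]))%180,np.hypot(*mu))
    # ticks
    D=P-C; rr=np.hypot(D[...,0],D[...,1]); aa=np.degrees(np.arctan2(D[...,1],D[...,0]))
    s=(rr>.051)&(rr<.061); g=255.-h[...,2][s]; g[g<70]=0
    z=np.sum(g*np.exp(1j*np.radians(aa[s])*12)); print("tick phase",np.degrees(np.angle(z))/12, abs(z)/g.sum())
    Pk=W(.132)[...,:2]; m=(h[...,0]>50)&(h[...,0]<80)&(h[...,1]>120)&(np.hypot(*np.moveaxis(Pk-K0,-1,0))<.04)
    q=Pk[m]; print("key",q.mean(0),(q.min(0)+q.max(0))/2,q.max(0)-q.min(0))
    Pt=W(.147)[...,:2]; m=(h[...,0]>105)&(h[...,0]<125)&(h[...,1]>120)&(Pt[...,0]>.6)&(Pt[...,0]<.72)&(abs(Pt[...,1]+.05)<.06); print("term",Pt[m].min(0),Pt[m].max(0))
E
```

```text
top bezel 0.5670445561408997 0.09453834593296051 0.06404555588960648 ((567.2721557617188, 94.59322357177734), (127.20392608642578, 127.5011978149414), 169.17938232421875) [0.5038 0.0309] [0.6298 0.1583]
0.13 159 [-0.0135  0.0253] 118.17261662146086 124.1549830415388 0.028674087069924303
0.137 159 [-0.0148  0.0249] 120.60059053359288 124.1549830415388 0.02898415312564176
0.149 159 [-0.0168  0.0244] 124.63024772121057 124.15498304153883 0.02963308220154663
tick phase 2.38491127316428 0.451962116255038
key [ 0.5831 -0.0789] [ 0.5835 -0.0792] [0.0273 0.0299]
term [ 0.637  -0.0885] [ 0.6993 -0.039 ]
side bezel 0.5681499242782593 0.09464029967784882 0.06607124209403992 ((567.6747436523438, 94.0760269165039), (128.6318359375, 131.35491943359375), 9.189722061157227) [0.5037 0.0289] [0.6318 0.1595]
0.13 162 [-0.0149  0.0172] 130.93295705966383 114.01444656387926 0.022748229700312733
0.137 162 [-0.0167  0.0239] 124.87890413385459 114.01444656387923 0.02916155462329357
0.149 145 [-0.0186  0.033 ] 119.44979308790923 114.2957563351708 0.03791504348073762
tick phase 2.6639202735082406 0.16956137641780944
key [ 0.583  -0.0742] [ 0.5834 -0.0738] [0.0249 0.0319]
term [ 0.6336 -0.0827] [ 0.6991 -0.0045]
```

```bash
cat >> h.py <<'E'
from scipy.spatial.transform import Rotation as Ro
C=np.array([.567,.0945])
def down(yaw): a=np.radians(yaw); return Ro.from_matrix(np.array([[np.cos(a),np.sin(a),0],[np.sin(a),-np.cos(a),0],[0,0,-1.]]))
def yawof(rv): x=Ro.from_rotvec(rv).as_matrix()[:,0]; return np.degrees(np.arctan2(x[1],x[0]))
def row(p0,y0,p,y):
    s=down(y0).inv().apply(np.array(p)-p0)/.5
    return [round(float(v),4) for v in s], [0,0,round(float(-np.radians(y-y0)/1.5),4)]
def tabpose(th,d,tip,rad=.034):
    a=np.radians(th);e=np.array([np.cos(a),np.sin(a)]);t=np.array([np.sin(a),-np.cos(a)])
    return [*(C+rad*e-d*t),tip+r.nose_length],th+90
def now():
    o=r.get_obs(); return np.array(o["tcp_pos"]),yawof(o["orientation"]),o
E
python3 - <<'E'
from h import *
p,y,o=now(); print(p,y,r.nose_length)
A=[.42,-.36,.245],75
print(row(p,y,*A)); print(row(np.array(A[0]),A[1],[.50,-.02,.245],135)); g=tabpose(122.4,.031,.231);print(g, row(np.array([.5,-.02,.245]),135,g[0],g[1]))
E
```

```text
[ 0.1675186  -0.65390734  0.24532692] 14.366669124201477 0.014
([0.635, -0.4441, 0.0007], [0, 0, -0.7055])
([0.6982, -0.0214, 0.0], [0, 0, -0.6981])
([np.float64(0.5226077232801516), np.float64(0.10659651882271962), 0.24500000000000002], 212.4) ([0.1471, 0.211, -0.0], [0, 0, -0.9006])
```

Call:
carry_out(offset=[[0.635,-0.444,0],[0.635,-0.444,0],[0.635,-0.444,0],[0.635,-0.444,0],[0.635,-0.444,0],[0.635,-0.444,0],[0.635,-0.444,0],[0.635,-0.444,0]], turn=[[0,0,-0.7],[0,0,-0.7],[0,0,-0.7],[0,0,-0.7],[0,0,-0.7],[0,0,-0.7],[0,0,-0.7],[0,0,-0.7]], hand=1, force=20)

```text
clock: 1.8
tcp_pos: [0.4221, -0.3571, 0.2458]
orientation: [2.493, 1.91, 0.002]
contact_force: [0.0, -0.7, -0.6]
grip_width: 0.0001
```

Call:
carry_out(offset=[[0.698,-0.02,0],[0.698,-0.02,0],[0.698,-0.02,0],[0.698,-0.02,0],[0.698,-0.02,0],[0.698,-0.02,0],[0.698,-0.02,0],[0.698,-0.02,0]], turn=[[0,0,-0.7],[0,0,-0.7],[0,0,-0.7],[0,0,-0.7],[0,0,-0.7],[0,0,-0.7],[0,0,-0.7],[0,0,-0.7]])

```text
clock: 2.6
tcp_pos: [0.5047, -0.0132, 0.2463]
orientation: [1.189, 2.907, 0.007]
contact_force: [0.4, 0.6, -0.5]
grip_width: -0.0004
```

```bash
python3 - <<'E'
from h import *
p,y,o=now(); print(p,y%360,o["joints"],o["clock"])
g=tabpose(122.4,.031,.200);print(g,row(p,y%360,*g))
E
```

```text
[ 0.50465997 -0.0131643   0.24634365] 135.50957256450909 [ 0.50836336  0.26731815 -0.70365827  1.91886528  0.19800469  1.02221458
  0.51312083] 2.6
([np.float64(0.5226077232801516), np.float64(0.10659651882271962), 0.21400000000000002], 212.4) ([0.1422, 0.196, 0.0647], [0, 0, -0.8947])
```

Call:
carry_out(offset=[[0.142,0.196,0.06],[0.142,0.196,0.06],[0.142,0.196,0.06],[0.142,0.196,0.06],[0.142,0.196,0.06],[0.142,0.196,0.06],[0.142,0.196,0.06],[0.142,0.196,0.06]], turn=[[0,0,-0.895],[0,0,-0.895],[0,0,-0.895],[0,0,-0.895],[0,0,-0.895],[0,0,-0.895],[0,0,-0.895],[0,0,-0.895]])

```text
clock: 3.4
tcp_pos: [0.5234, 0.0976, 0.2153]
orientation: [0.645, -3.075, 0.001]
contact_force: [-0.2, 0.3, -0.1]
grip_width: 0.0003
```

```bash
python3 - <<'E'
from h import *
p,y,o=now(); print(p,y%360,o["joints"],o["clock"],o["orientation"])
E
```

```text
[0.52336502 0.09762997 0.21528021] 203.70860137050698 [ 0.46264399  0.43645326 -0.96353508  1.88001496  0.41458941  1.04102342
  1.31166001] 3.4 [ 6.45349063e-01 -3.07455212e+00  7.88725368e-04]
```

```bash
python3 - <<'E'
from h import *
p,y,o=now()
print(row(p,y%360,*tabpose(122.4,.034,.155)))
E
```

```text
([0.0001, 0.0161, 0.0926], [0, 0, -0.1011])
```

Call:
carry_out(offset=[[0,0.016,0],[0,0.016,0.045],[0,0.016,0.09],[0,0.016,0.09],[0,0.016,0.09]], turn=[[0,0,-0.1],[0,0,-0.1],[0,0,-0.1],[0,0,-0.1],[0,0,-0.1]])

```text
clock: 3.9
tcp_pos: [0.5201, 0.1054, 0.1705]
orientation: [0.866, -3.019, -0.0]
contact_force: [-0.1, 0.4, -0.1]
grip_width: 0.0003
```

```bash
python3 - <<'E'
from h import *
p,y,o=now(); print(p,y%360,o["joints"],o["clock"],tabpose(122.4,.034,.155))
print(row(p,y%360,*tabpose(122.4,.034,.136)))
f=imaging.grab_frame("wrist");save(f,"w1.png");g=imaging.grab_frame("side");save(g,"s2.png")
cv2.imwrite("pics/a.png",np.hstack([f["pixels"][::1,::1,::-1][:, :400],cv2.resize(g["pixels"][120:280,200:360,::-1],(400,420))]))
E
```

```text
[0.52006685 0.10540918 0.17051937] 211.99838942907934 [ 0.43251426  0.50151209 -0.95768203  1.92490271  0.49563545  0.97264123
  1.37140048] 3.9 ([np.float64(0.5200747395036455), np.float64(0.10498903843778262), 0.169], 212.4)
([0.0004, -0.0007, 0.041], [0, 0, -0.0047])
```

View pics/a.png

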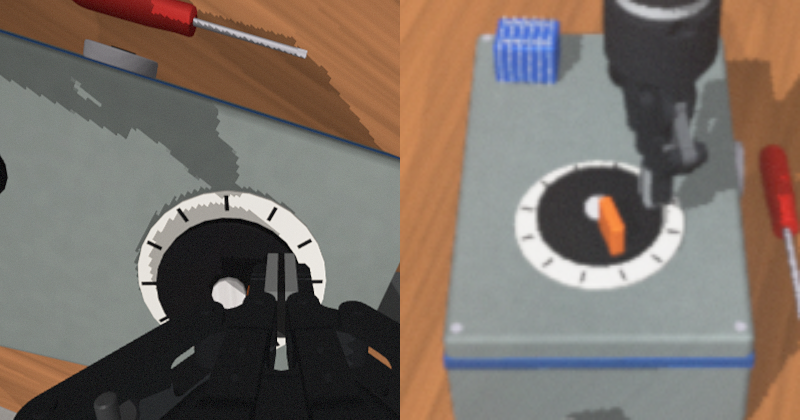

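The side view (right half) shows the closed fingertip at (655,185), on the robot side of the tab at (610,225). That is its counter-clockwise side, clear of the tab. The terminal block and screwdriver haven't moved. Next: descend and approach the tab.

```bash
cat > arc.py <<'E'
from h import *
import sys,json
# arc.py th0 th1 n d0 d1 tip : rows from the current pose
th0,th1,n,d0,d1,tip=map(float,sys.argv[1:7]);n=int(n)
p,y,o=now();y%=360
if len(sys.argv)>7: p=np.array(tabpose(th0,d0,tip)[0]); y=th0+90
R=[row(p,y,*tabpose(th0+(th1-th0)*k/n,d0+(d1-d0)*k/n,tip)) for k in range(1,n+1)]
print([[round(v,3) for v in a[0]] for a in R]);print([[0,0,round(a[1][2],3)] for a in R])
print("q",np.round(o["joints"],2),"F",np.round(o["contact_force"],1),o["clock"],"meas",p,y,"nominal",tabpose(th0,d0,tip))
E
python3 arc.py 122.4 122.4 6 .034 .019 .136
```

```text
[[-0.003, -0.001, 0.043], [-0.008, -0.001, 0.043], [-0.013, -0.001, 0.043], [-0.018, -0.001, 0.043], [-0.023, -0.001, 0.043], [-0.028, -0.001, 0.043]]
[[0, 0, -0.004], [0, 0, -0.004], [0, 0, -0.004], [0, 0, -0.004], [0, 0, -0.004], [0, 0, -0.004]]
q [ 0.43  0.5  -0.96  1.92  0.5   0.97  1.37] F [-0.3 -0.2  0.5] 4.0 meas [0.52076861 0.10584777 0.17144668] 212.01187200833027 nominal ([np.float64(0.5200747395036455), np.float64(0.10498903843778262), 0.15000000000000002], 212.4)
```

Call:
carry_out(offset=[[0,-0.001,0.021],[0,-0.001,0.041],[-0.01,-0.001,0.041],[-0.018,-0.001,0.041],[-0.023,-0.001,0.041],[-0.028,-0.001,0.041],[-0.028,-0.001,0.041]], turn=[[0,0,-0.004],[0,0,-0.004],[0,0,-0.004],[0,0,-0.004],[0,0,-0.004],[0,0,-0.004],[0,0,-0.004]])

```text
clock: 4.7
tcp_pos: [0.5326, 0.1131, 0.1501]
orientation: [-0.876, 3.016, 0.0]
contact_force: [0.2, 0.0, -0.3]
grip_width: 0.0001
```

```bash
python3 arc.py 122.4 102.4 8 .016 .016 .136
```

```text
[[-0.009, 0.001, 0.0], [-0.012, 0.002, 0.0], [-0.015, 0.003, 0.0], [-0.018, 0.004, 0.0], [-0.022, 0.005, 0.0], [-0.025, 0.006, 0.0], [-0.028, 0.006, 0.0], [-0.031, 0.006, 0.0]]
[[0, 0, 0.029], [0, 0, 0.058], [0, 0, 0.087], [0, 0, 0.116], [0, 0, 0.145], [0, 0, 0.174], [0, 0, 0.204], [0, 0, 0.233]]
q [ 0.39  0.55 -0.93  1.91  0.54  0.95  1.34] F [ 0.2  0.  -0.3] 4.7 meas [0.53261018 0.11313999 0.15005727] 212.39592248983044 nominal ([np.float64(0.5352726421626818), np.float64(0.11463392074740456), 0.15000000000000002], 212.4)
```

Call:
carry_out(offset=[[-0.006,0.0,0.0],[-0.012,0.002,0.0],[-0.015,0.003,0.0],[-0.018,0.004,0.0],[-0.022,0.005,0.0],[-0.025,0.006,0.0],[-0.028,0.006,0.0],[-0.031,0.006,0.0]], turn=[[0,0,0.029],[0,0,0.058],[0,0,0.087],[0,0,0.116],[0,0,0.145],[0,0,0.174],[0,0,0.204],[0,0,0.233]])

```text
clock: 5.5
tcp_pos: [0.5436, 0.1235, 0.1499]
orientation: [-0.335, 3.124, -0.0]
contact_force: [0.1, 0.6, 0.3]
grip_width: -0.0
```

```bash
python3 arc.py 102.4 82.4 8 .016 .016 .136; python3 - <<'E'
from h import *
f=imaging.grab_frame("wrist");g=imaging.grab_frame("side");t=imaging.grab_frame("top")
c=lambda im,a,b,n:cv2.resize(im["pixels"][a:a+n,b:b+n,::-1],(400,400))
cv2.imwrite("pics/b.png",np.hstack([c(t,140,225,90),c(g,150,230,110)]))
E
```

```text
[[-0.004, 0.003, -0.0], [-0.007, 0.004, -0.0], [-0.01, 0.005, -0.0], [-0.014, 0.006, -0.0], [-0.017, 0.007, -0.0], [-0.02, 0.007, -0.0], [-0.023, 0.008, -0.0], [-0.026, 0.008, -0.0]]
[[0, 0, 0.027], [0, 0, 0.057], [0, 0, 0.086], [0, 0, 0.115], [0, 0, 0.144], [0, 0, 0.173], [0, 0, 0.202], [0, 0, 0.231]]
q [ 0.31  0.53 -0.84  1.88  0.49  0.94  1.02] F [0.1 0.6 0.3] 5.5 meas [0.54357923 0.12354266 0.14990144] 192.2562519461114 nominal ([np.float64(0.5440722424229731), np.float64(0.1242710922286887), 0.15000000000000002], 192.4)
```

View pics/b.png

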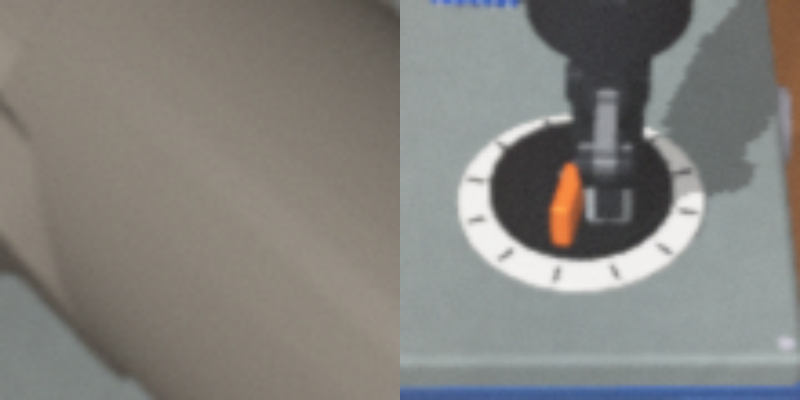

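The side crop (right half) shows the tab's outer end at (563,235) and the finger beside it at (608,205), with a small gap. The tab has snapped one click ahead and the finger isn't touching it. The top view is blocked by the arm. I'll add an angle estimator based on the side view and keep pushing.

Call:
carry_out(offset=[[-0.003,0.001,0.0],[-0.006,0.003,0],[-0.01,0.005,0],[-0.014,0.006,0],[-0.017,0.007,0],[-0.02,0.007,0],[-0.023,0.008,0],[-0.026,0.008,0]], turn=[[0,0,0.027],[0,0,0.057],[0,0,0.086],[0,0,0.115],[0,0,0.144],[0,0,0.173],[0,0,0.202],[0,0,0.231]])

```text
clock: 6.45
tcp_pos: [0.5548, 0.1303, 0.1497]
orientation: [-0.206, -3.134, 0.001]
contact_force: [-1.4, 0.8, 1.0]
grip_width: 0.0001
```

```bash
cat > est.py <<'E'
from h import *
def est(cam="side"):
    g=imaging.grab_frame(cam);h=cv2.cvtColor(g["pixels"],cv2.COLOR_RGB2HSV);m=cv2.inRange(h,(4,140,90),(17,255,255))
    u0,v0=map(int,px(g,[*C,.137])); k=np.zeros_like(m);cv2.circle(k,(u0,v0),45,255,-1);m&=k
    if cam=="wrist": pass
    S=[]
    for th in np.arange(-60,140,1.):
        a=np.radians(th);e=np.array([np.cos(a),np.sin(a)]);t=np.array([-e[1],e[0]])
        q=[px(g,[*(C+rr*e+s*t),z]) for rr in(.012,.046) for s in(-.005,.005) for z in(.125,.149)]
        M=np.zeros_like(m);cv2.fillConvexPoly(M,cv2.convexHull(np.round(np.array(q)*1).astype(np.int32)),255)
        S.append(((m&M>0).sum()/max(1,((m|M)>0).sum()),th))
    S.sort();return S[-1],(m>0).sum(),g
if __name__=="__main__":
    b,n,g=est();print("tab",b,n,"clicks",(122.4-b[1])/30)
E
python3 est.py; python3 arc.py 82.4 62.4 8 .016 .016 .136
```

```text
tab (np.float64(0.4), np.float64(83.0)) 85 clicks 1.3133333333333335
[[-0.004, 0.002, -0.001], [-0.007, 0.003, -0.001], [-0.01, 0.004, -0.001], [-0.013, 0.005, -0.001], [-0.017, 0.005, -0.001], [-0.02, 0.006, -0.001], [-0.023, 0.007, -0.001], [-0.026, 0.007, -0.001]]
[[0, 0, 0.029], [0, 0, 0.058], [0, 0, 0.087], [0, 0, 0.116], [0, 0, 0.145], [0, 0, 0.174], [0, 0, 0.203], [0, 0, 0.232]]
q [ 0.24  0.53 -0.75  1.86  0.44  0.93  0.72] F [-1.8  0.5  0.1] 6.5 meas [0.5550205  0.13034021 0.14971086] 172.36891615502952 nominal ([np.float64(0.5556372686247174), np.float64(0.13031743061266637), 0.15000000000000002], 172.4)
```

Call:
carry_out(offset=[[-0.003,0.001,0.0],[-0.006,0.002,0],[-0.01,0.004,0],[-0.013,0.005,0],[-0.017,0.005,0],[-0.02,0.006,0],[-0.023,0.007,0],[-0.026,0.007,0]], turn=[[0,0,0.029],[0,0,0.058],[0,0,0.087],[0,0,0.116],[0,0,0.145],[0,0,0.174],[0,0,0.203],[0,0,0.232]])

```text
clock: 7.3
tcp_pos: [0.5681, 0.1323, 0.1497]
orientation: [-0.744, -3.051, 0.0]
contact_force: [-3.3, 0.4, 1.7]
grip_width: -0.0
```

```bash
python3 est.py; python3 arc.py 62.4 42.4 8 .016 .016 .136
```

```text
tab (np.float64(0.26744186046511625), np.float64(61.0)) 69 clicks 2.046666666666667
[[-0.004, 0.001, -0.001], [-0.007, 0.003, -0.001], [-0.01, 0.004, -0.001], [-0.013, 0.004, -0.001], [-0.016, 0.005, -0.001], [-0.02, 0.006, -0.001], [-0.023, 0.006, -0.001], [-0.026, 0.007, -0.001]]
[[0, 0, 0.03], [0, 0, 0.059], [0, 0, 0.088], [0, 0, 0.117], [0, 0, 0.146], [0, 0, 0.175], [0, 0, 0.204], [0, 0, 0.234]]
q [ 0.17  0.52 -0.67  1.83  0.4   0.93  0.42] F [-2.7  1.3  1.3] 7.35 meas [0.56817706 0.13227929 0.1497672 ] 152.46484634983716 nominal ([np.float64(0.5685728079263759), np.float64(0.1320436582557791), 0.15000000000000002], 152.4)
```

Call:
carry_out(offset=[[-0.003,0.001,0.0],[-0.006,0.002,0],[-0.01,0.003,0],[-0.013,0.004,0],[-0.016,0.005,0],[-0.02,0.006,0],[-0.023,0.006,0],[-0.026,0.007,0]], turn=[[0,0,0.029],[0,0,0.058],[0,0,0.087],[0,0,0.116],[0,0,0.145],[0,0,0.174],[0,0,0.203],[0,0,0.232]])

```text
clock: 8.15
tcp_pos: [0.5821, 0.1289, 0.1498]
orientation: [1.261, 2.877, -0.0]
contact_force: [-0.3, 0.3, -0.2]
grip_width: 0.0001
```

```bash
python3 - <<'E'
from est import *
b,n,g=est();print(b,n)
f=imaging.grab_frame("wrist")
c=lambda im,a,b,n:cv2.resize(im["pixels"][a:a+n,b:b+n,::-1],(400,400))
cv2.imwrite("pics/c.png",np.hstack([cv2.resize(f["pixels"][...,::-1],(400,400)),c(g,150,230,110)]))
E
python3 arc.py 42.4 26.4 8 .016 .016 .136
```

```text
(np.float64(0.0959409594095941), np.float64(37.0)) 26
[[-0.001, 0.0, -0.0], [-0.003, 0.001, -0.0], [-0.006, 0.002, -0.0], [-0.008, 0.003, -0.0], [-0.011, 0.004, -0.0], [-0.013, 0.004, -0.0], [-0.016, 0.005, -0.0], [-0.018, 0.005, -0.0]]
[[0, 0, 0.027], [0, 0, 0.05], [0, 0, 0.073], [0, 0, 0.097], [0, 0, 0.12], [0, 0, 0.143], [0, 0, 0.167], [0, 0, 0.19]]
q [ 0.12  0.52 -0.58  1.8   0.35  0.92  0.12] F [ 0.1 -0.8  0. ] 8.25 meas [0.58218138 0.12897381 0.1498152 ] 132.70668622672522 nominal ([np.float64(0.5813186433799404), np.float64(0.12924156662786074), 0.15000000000000002], 132.4)
```

View pics/c.png

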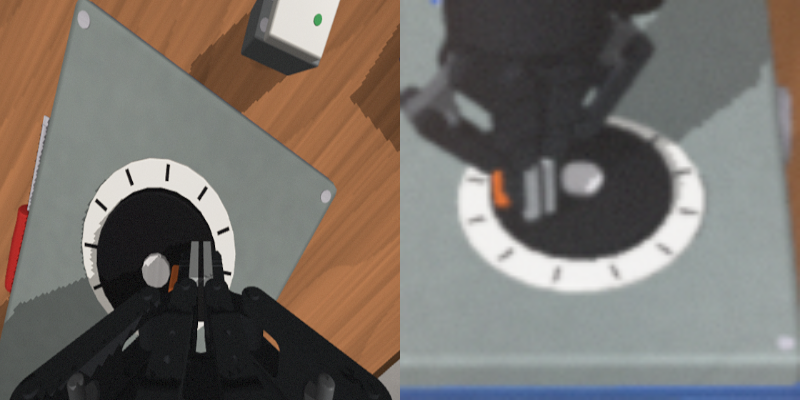

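The side crop shows the tab's outer end at (500,190), past the finger at (540,190). The contact force is near zero, so the tab should be resting in the third stop. The next short push should meet it at about 32°, which would confirm that.

Call:
carry_out(offset=[[-0.003,0.001,0],[-0.006,0.002,0],[-0.008,0.003,0],[-0.011,0.004,0],[-0.013,0.004,0],[-0.016,0.005,0],[-0.018,0.005,0]], turn=[[0,0,0.024],[0,0,0.05],[0,0,0.073],[0,0,0.097],[0,0,0.12],[0,0,0.143],[0,0,0.167]])

```text
clock: 8.95
tcp_pos: [0.5897, 0.1247, 0.1498]
orientation: [-1.614, -2.695, -0.0]
contact_force: [-2.3, 2.9, 0.3]
grip_width: -0.0002
```

```bash
python3 est.py; python3 arc.py 27.4 15.4 8 .016 .016 .136
```

```text
tab (np.float64(0.11397058823529412), np.float64(23.0)) 31 clicks 3.3133333333333335
[[-0.002, 0.001, -0.0], [-0.004, 0.001, -0.0], [-0.006, 0.002, -0.0], [-0.007, 0.003, -0.0], [-0.009, 0.003, -0.0], [-0.011, 0.004, -0.0], [-0.013, 0.004, -0.0], [-0.015, 0.005, -0.0]]
[[0, 0, 0.025], [0, 0, 0.043], [0, 0, 0.06], [0, 0, 0.077], [0, 0, 0.095], [0, 0, 0.112], [0, 0, 0.13], [0, 0, 0.147]]
q [ 0.08  0.52 -0.52  1.79  0.32  0.92 -0.09] F [-0.7  1.3 -0.7] 9.0 meas [0.58993494 0.12449781 0.1498135 ] 118.05097930318489 nominal ([np.float64(0.589822526538096), np.float64(0.12435183884483338), 0.15000000000000002], 117.4)
```

Contact force came up to about 3.7 N near 28°, so the tab was in the third stop. Now a slow push just past the last half-way point.

Call:
carry_out(offset=[[-0.002,0.001,0],[-0.004,0.001,0],[-0.006,0.002,0],[-0.007,0.003,0],[-0.009,0.003,0],[-0.011,0.004,0],[-0.013,0.004,0],[-0.015,0.005,0]], turn=[[0,0,0.02],[0,0,0.038],[0,0,0.055],[0,0,0.072],[0,0,0.09],[0,0,0.107],[0,0,0.125],[0,0,0.142]])

```text
clock: 9.8
tcp_pos: [0.5958, 0.1182, 0.1498]
orientation: [1.892, 2.507, -0.001]
contact_force: [-0.7, -0.3, -0.5]
grip_width: -0.0003
```

```bash
python3 - <<'E'
from est import *
p,y,o=now();print(o["contact_force"],p,y)
b,n,g=est();print(b,n)
print(row(p,y,*tabpose(15.4,.032,.136)),row(p,y,*tabpose(15.4,.032,.230)))
cv2.imwrite("pics/d.png",cv2.resize(g["pixels"][150:260,230:340,::-1],(400,400)))
E
```

```text
[-0.66300027 -0.31899053 -0.48288532] [0.59583812 0.1182041  0.14982334] 105.91999107324389
(np.float64(0.2677165354330709), np.float64(-4.0)) 71
([0.0336, 0.0001, -0.0004], [0, 0, 0.0061]) ([0.0336, 0.0001, -0.1884], [0, 0, 0.0061])
```

View pics/d.png

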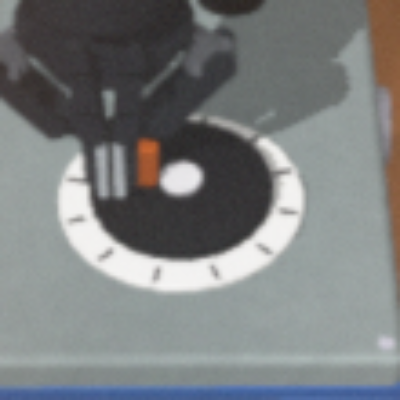

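The crop shows the tab at (148,162) pointing away from the side camera, clear of the finger at (110,170), with no contact force. It has snapped into the fourth stop. Now back off, lift and check.

Call:
carry_out(offset=[[0.015,0,0],[0.033,0,0],[0.033,0,-0.06],[0.033,0,-0.15],[0.033,0,-0.15]], turn=[[0,0,0],[0,0,0],[0,0,0],[0,0,0],[0,0,0]])

```text
clock: 10.35
tcp_pos: [0.5939, 0.1375, 0.231]
orientation: [1.884, 2.507, 0.013]
contact_force: [0.6, 0.6, 0.2]
grip_width: 0.0001
```

```bash
python3 - <<'E'
from est import *
p,y,o=now();print(p,y,o["joints"],o["clock"])
b,n,g=est();print(b,n)
print(row(p,y,[.583,-.077,.205],y))
E
```

```text
[0.59385291 0.13751648 0.23097204] 106.15859562807367 [ 0.05278743  0.4252296  -0.50375723  1.7140129   0.23247416  1.0514155
 -0.24541918] 10.35
(np.float64(0.8470149253731343), np.float64(3.0)) 228
([-0.406, -0.1402, 0.0519], [0, 0, -0.0])
```

Call:
carry_out(offset=[[-0.1,-0.035,0],[-0.2,-0.07,0],[-0.3,-0.1,0],[-0.406,-0.14,0.03],[-0.406,-0.14,0.03],[-0.406,-0.14,0.03],[-0.406,-0.14,0.03],[-0.406,-0.14,0.03]], turn=[[0,0,-0.1],[0,0,-0.2],[0,0,-0.3],[0,0,-0.4],[0,0,-0.5],[0,0,-0.6],[0,0,-0.7],[0,0,-0.7]])

```text
clock: 11.2
tcp_pos: [0.5794, -0.0794, 0.2087]
orientation: [-0.373, -3.118, -0.001]
contact_force: [0.1, -0.1, -0.1]
grip_width: 0.0
```

```bash
python3 - <<'E'
from est import *
p,y,o=now();print(p,y,o["clock"])
b,n,g=est();print(b,n)
f=imaging.grab_frame("wrist")
for im,nm in((f,"wrist"),(g,"side")):
    h=cv2.cvtColor(im["pixels"],cv2.COLOR_RGB2HSV);m=cv2.inRange(h,(50,120,40),(85,255,255));v,u=np.nonzero(m)
    u0,v0=px(im,[.583,-.077,.132]);k=np.hypot(u-u0,v-v0)<90
    Q=np.array([ray(im,a,c,.132) for a,c in zip(u[k],v[k])]);print(nm,len(Q),Q.mean(0) if len(Q) else 0,(Q.min(0),Q.max(0)) if len(Q) else 0)
print(row(p,y%360,[.583,-.077,.165],y%360))
c=cv2.resize(g["pixels"][90:200,230:340,::-1],(400,400))
cv2.imwrite("pics/e.png",np.hstack([cv2.resize(f["pixels"][...,::-1],(400,400)),c]))
E
```

```text
[ 0.57938195 -0.07944222  0.20868715] 166.35287714885965 11.2
(np.float64(0.8507462686567164), np.float64(3.0)) 229
wrist 1209 [ 0.58081182 -0.07826515  0.132     ] (array([ 0.5659525 , -0.09219326,  0.132     ]), array([ 0.59583668, -0.06452932,  0.132     ]))
side 101 [ 0.58270968 -0.07422974  0.132     ] (array([ 0.57049899, -0.09024652,  0.132     ]), array([ 0.59585251, -0.05730164,  0.132     ]))
([-0.0059, 0.0065, 0.0874], [0, 0, -0.0])
```

View pics/e.png

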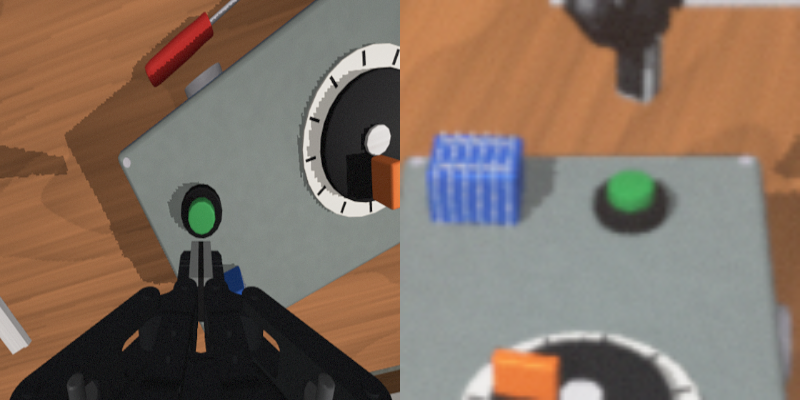

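The wrist view shows the green key at (201,216) straight ahead of the closed tips at (201,245). The side crop shows the fingertip above and in line with the key at (630,190), and the tab at the fourth stop. The terminal block is in its place. Next: descend, then press slowly.

```bash
python3 - <<'E'
from h import *
p,y,o=now();y%=360
for z in(.152,.142,.138): print(row(p,y,[.582,-.078,z],y))
E
```

```text
([-0.004, 0.0035, 0.1142], [0, 0, -0.0])
([-0.004, 0.0035, 0.1342], [0, 0, -0.0])
([-0.004, 0.0035, 0.1422], [0, 0, -0.0])
```

Call:
carry_out(offset=[[-0.005,0.004,0.05],[-0.005,0.004,0.1],[-0.005,0.004,0.114],[-0.005,0.004,0.119],[-0.005,0.004,0.124],[-0.005,0.004,0.129],[-0.005,0.004,0.132],[-0.005,0.004,0.132]], turn=[[0,0,0],[0,0,0],[0,0,0],[0,0,0],[0,0,0],[0,0,0],[0,0,0],[0,0,0]])

```text
clock: 12.1
tcp_pos: [0.5837, -0.0784, 0.1446]
orientation: [0.377, 3.117, 0.0]
contact_force: [0.2, 0.8, 2.7]
grip_width: 0.0003
```

Call:
carry_out(offset=[[0,0,0.002],[0,0,0.004],[0,0,0.006],[0,0,0.008],[0,0,0.01],[0,0,0.01],[0,0,0.01]], turn=[[0,0,0],[0,0,0],[0,0,0],[0,0,0],[0,0,0],[0,0,0],[0,0,0]])

```text
clock: 12.8
tcp_pos: [0.5837, -0.0784, 0.14]
orientation: [0.376, 3.117, -0.0]
contact_force: [0.2, 0.2, 12.7]
grip_width: -0.0001
```

Call:
carry_out(offset=[[0,0,0.001],[0,0,0.002],[0,0,0.002],[0,0,0.002],[0,0,0.002]], turn=[[0,0,0],[0,0,0],[0,0,0],[0,0,0],[0,0,0]])

```text
clock: 13.3
tcp_pos: [0.5838, -0.0783, 0.1399]
orientation: [0.377, 3.117, -0.001]
contact_force: [-3.9, 1.0, 19.2]
grip_width: 0.0002
```

The force rose stiffly to 19 N with no further travel at tip z 0.126, so the key is fully down. Release it.

Call:
carry_out(offset=[[0,0,-0.006],[0,0,-0.015],[0,0,-0.03],[0,0,-0.1],[0,0,-0.2],[0,0,-0.25],[0,0,-0.25],[0,0,-0.25]], turn=[[0,0,0],[0,0,0],[0,0,0],[0,0,0],[0,0,0],[0,0,0],[0,0,0],[0,0,0]])

```text
clock: 14.1
tcp_pos: [0.5822, -0.0788, 0.2625]
orientation: [-0.377, -3.118, 0.001]
contact_force: [0.1, 0.6, -1.0]
grip_width: -0.0002
```

```bash
python3 - <<'E'
from est import *
p,y,o=now();print(p,o["contact_force"],o["clock"])
b,n,g=est();print(b,n)
cv2.imwrite("pics/f.png",cv2.resize(g["pixels"][110:350,200:400,::-1],(500,600)))
E
```

```text
[ 0.58218339 -0.07884928  0.26252014] [ 0.0806618   0.55355063 -1.0424041 ] 14.1
(np.float64(0.8395522388059702), np.float64(3.0)) 226
```

View pics/f.png

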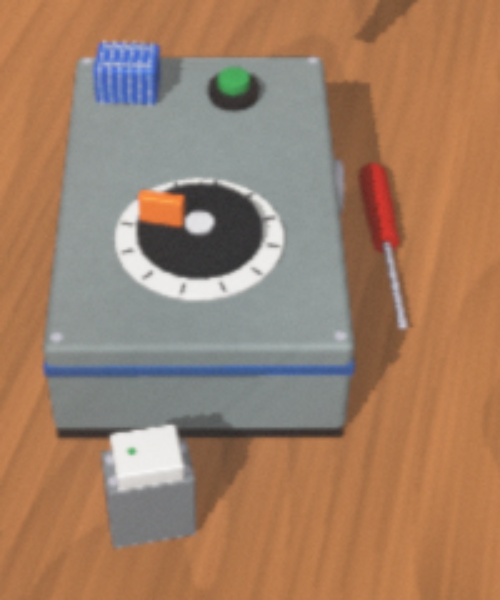

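The tab at (162,208) rests in the fourth stop and the key at (234,82) is up again. The terminal block, relay and screwdriver haven't moved, and the gripper is clear of everything. Handing in.

```bash
python3 -c "
from bench import r
print(r.hand_in())"
```

```text
the job is handed in; nothing more can be done
None
```

I pushed the dial's orange tab four clicks clockwise with the closed fingertip, then pressed the green key right down and let it go. The job is handed in; the robot clock read about 14 s.

- **Dial:** in the last side picture the tab was at about 3°, against 2.4° expected for the fourth stop (it started at 122.4°). The finger stopped at about 15° and the tab snapped ahead from there by itself, so it was not pushed past the fourth stop. The highest push force I read was about 3.7 N.
- **Key:** the tip stopped at 126 mm, the fully-down height, and the force rose from 13 to 19 N with no further travel. In the last picture the key is up again.
- **Bystanders:** the terminal block, relay and screwdriver look unmoved in the last picture. I judged this by eye and did not measure their positions. The gripper is lifted clear of everything.

Two checks were weak. The arm blocked the top camera during the pushes. The side-view angle estimate was also poor around the third click, where the finger hid most of the tab. There I relied on the contact force, which confirmed the third stop.

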